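# Set the photometer's blue trimmer with the plastic tuning key

## Robot

A 7-joint arm with a two-finger parallel gripper is mounted at the origin on the work surface. World frame = base frame: x ahead of the robot, y to its left, z up, the work surface at z = 0. Lengths are in m, angles in rad, forces in N, time in s.
With the tool pointing down it reaches from about 0.425 to 0.925 m from the base axis. Payload 6.8 kg.
Tool frame: the origin (TCP) lies midway between the tips of the shut fingers; the grasp point (between the pads) lies 19 mm behind it; y points along the fingers, z is the direction in which the jaws open and shut, and the axes are right-handed (so a half turn about y gives the same grasp; the last joint's range is limited). The gripper opens to 85 mm and grips with 20 to 120 N. Pads are 22 mm wide; open, the fingers measure 114 mm over their backs; the gripper's body (76 mm by 85 mm) begins 54 mm behind the grasp point. The pads swing forward as they close: fully open they stand 13 mm farther back than shut.
Start: joints at [1.064, 0.477, 0.022, 1.555, -0.011, 1.109, -0.083], TCP at [0.262, -0.622, 0.231] pointing down, gripper open.
Joint ranges: [-2.96, 2.96], [-0.34, 2.1], [-1.41, 1.46], [0.24, 2.44], [-1.37, 4.51], [0.17, 1.92], [-2.96, 2.96]. Speed limits (rad/s): [2.39, 2.39, 3.14, 3.14, 3.14, 3.14, 3.14].

## Interface

Orientations are given as a unit quaternion [w, x, y, z].
In Python, from station import bot gives the robot as it stands. The module is installed in compiled form; this text tells all that it offers.
- The arm moves only by the shell command python3 -m crank 'ROWS' [FORCE]. ROWS is JSON, a list of rows, each an object with "linear": the shift along the tool's x, y, z in m, a list of three; "dr": the turn, a rotation vector about the tool's x, y, z in degrees, a list of three; "hand": the gripper command: -1 is shut, 1 is fully open, values between are in proportion. A call has 1 to 10 rows; each row is the pose to reach, as a shift and turn from the pose commanded when the call began, along the tool's axes at that moment; what a row does not reach only later rows make up. A row lasts 1/12 s, in which the tool goes at most 41.7 mm and 7.16 degrees, less where a joint would pass 70% of its speed; a pose out of reach is approached as far as the arm can. A call with a gripper value outside its range is refused whole. The fingers move at their own pace and stop on an object; FORCE is the grip in N (left out, the last holds). Time passes only in rows, so rows that repeat a pose let the fingers close. It gives the time, the measured TCP pose, the force and the opening at its end, in the units of the state.
- bot.get_obs(): the state, without advancing time (a new reading comes with each control period).
- bot.read_camera(name): name is "side" or "top"; returns the picture (400x640x3 uint8, blue, green, red); there is no depth.
- bot.camera_params(name): a dict with "K" (3x3 intrinsics, pixels), "R" (3x3) and "t" (3): a world point X has camera coordinates R X + t. Camera axes: x right, y down, z forward; pixel columns grow to the right and rows downward; lengths in m; the calibration is good to about 2 mm. A picture is of the moment at which its call begins. camera_params takes no time and is no camera call.
- bot.hand_in(): hands the job in, once; it reports no verdict.
Trained networks look in the newest picture that a camera, given by its name, has taken for a name from the list of things; names that differ only in an ending like _2 or _b are one class to them, and where a whole thing is asked for, a point or a joint stands for the part that bears it (a point fixed in the world has none). Each returns a list of dicts, best first, with "score" (0 to 1); they miss things now and then, are a little off and sometimes report something else, mostly with a low value. They report only what shows in the picture. A call takes as long as a camera call. They do not tell look-alikes from the thing itself.
- bot.search_frame(camera, target): "extent" ([left, top, right, bottom] in pixels, round what is visible of it).
- bot.cut_out(camera, target): "pixels" (400x640 bool, what is visible of it) and "extent" ([left, top, right, bottom] in pixels, round what is visible of it).
- bot.place_of(camera, target): "xy" ([column, row] in pixels: a listed point, or the origin of a listed thing).
The state is a dict: "t": time; "q": joint angles; "joint_vel": joint speeds; "joint_torque": joint torques, N m; "eef_pos": TCP position; "tool_rot": TCP orientation; "contact_force": force on the tool from outside, world axes, zero at the start; "torque": the same for the moment, N m; "gripper_width": opening from 0.0 (shut) to 1.0 (fully open).
Only numpy, scipy, OpenCV 4.12 (cv2) and the standard library are available. Lean on these libraries where they do the work, as an engineer would, in place of code of your own. Each camera call takes 0.05 s, during which the arm holds its last target. There are 200 camera calls.

## Task

Take the orange plastic tuning key from its stand, fit its blade into the slot of the blue-collared trimmer on top of the photometer, and turn that screw counter-clockwise until its red pointer stands at the green mark, to within 15 degrees. Then put the key back upright in its own stand, with its flange down on the stand, and let go. Leave the other two trimmers, the black-handled steel driver and the reagent bottle as they are.

Things in the scene. Friction and masses are not known exactly. Their poses are not given: they have to be found in the camera images.
- key_grip (a point): Grip centre of the orange tuning key standing blade down in its stand (35 g). z up along the key; y along the blade's width, x its thickness. Flat handle 16 mm in x, 26 in y, from 31 below to 25 mm above this point: pinch across x. Round flange dia. 38, 4 thick, underside 35 mm below; then a 12 mm shank; blade 3 mm (x) by 16 (y), 16 long, tip 80 mm below.
- blue_trim (a joint): Angle of the blue-collared trimmer's screw, rad: 0 with its red pointer at the green mark, growing counter-clockwise from above. Starts between -1.3 and -0.7 (pointer clockwise of the mark), turns on past 0 (stops -1.6 and 1.4); friction of about 0.04 N m holds it where left. A blade has about 9 degrees of play either way in the slot.
- blue_trim_slot (a point): Centre of the blue trimmer's slot, level with the screw's top (120 mm up). Blue collar, dia. 64, on the white photometer (300 x 360, 100 mm high), green mark at its rim; cream screw 35 mm across, 14 high. x along the slot to the red-pointer end, turning with it; z up. Slot open-ended, 10 mm deep, 5.5 wide below, flaring to 12 at the top. The blade fits either way round.
- key_stand_mouth (a point): Centre of the top of the key's own stand: 60 x 60 x 52 mm, grey, fixed, with a square 22 mm hole through it from the top (rim chamfered 3 mm). The key hangs in it by its flange, so key_grip is then 35 mm above this point; the key's yaw there does not matter.
- yellow_trim_pointer (a point): Bystander: pointer end of the yellow-collared trimmer's screw (same shape as the blue one, 95 mm or more away from it, centre to centre), 18 mm from its axis, level with the screw's top. Not to be turned.
- black_trim_pointer (a point): Bystander: the same point of the black-collared trimmer. Not to be turned. The three trimmers stand in a row in any order, 95 mm apart.
- steel_driver_grip (a point): Bystander: centre of the grip of a driver of the key's shape and size, with a black handle and steel blade, standing in a second, like stand (60 x 60 x 52 mm, grey, fixed, with a square 22 mm hole through it from the top (rim chamfered 3 mm)), 110 mm or more from the key's. To be left alone.
- reagent_mid (a point): Bystander: middle (60 mm up) of an amber reagent bottle with a blue cap, 60 mm in diameter, about 120 mm high, on the bench. To be left alone.
Things that resemble listed ones, but are neither listed nor needed, are in the scene too. Of the things shaped like the part that bears key_grip, the orange one is meant. What is shaped like the part that bears key_stand_mouth but yellow is not meant.

How it is judged:
On the way, in this order (a step that is already met when the one before it is completed fails the run):
1. the key's blade is in the blue trimmer's slot (tip at least 3.5 mm deep), before the screw has been set (z of key_grip in the frame of blue_trim_slot below 0.0765 m and horizontal distance between key_grip and blue_trim_slot below 0.012 m and angle between key_grip's own z axis and vertical below 0.25 rad and value of joint blue_trim below -0.4 rad), for 0.2 s.
2. the blue screw is at its mark, within 0.26 rad, with the blade still in the slot (z of key_grip in the frame of blue_trim_slot below 0.0765 m and horizontal distance between key_grip and blue_trim_slot below 0.012 m and angle between key_grip's own z axis and vertical below 0.25 rad and value of joint blue_trim between -0.26 and 0.26 rad), for 0.2 s.
At the end, for the whole second after the job is handed in: The blue screw rests within 0.26 rad (15 degrees) of its mark; the key stands in its own stand, its axis within 12 mm of the hole's and within 0.2 rad of upright, its flange down on the stand within 5 mm, and is released (value of joint blue_trim between -0.26 and 0.26 rad and horizontal distance between key_grip and key_stand_mouth below 0.012 m and z of key_grip in the frame of key_stand_mouth between 0.03 and 0.04 m and angle between key_grip's own z axis and vertical below 0.2 rad and velocity of joint blue_trim between -0.05 and 0.05 rad/s); the robot touches nothing.
It fails at once if the yellow trimmer is turned (pointer moved over 5 mm) (distance of yellow_trim_pointer from where it was at the start of the episode above 0.005 m).
It fails at once if the black trimmer is turned (pointer moved over 5 mm) (distance of black_trim_pointer from where it was at the start of the episode above 0.005 m).
It fails at once if the steel driver is taken or knocked (moved over 30 mm) (distance of steel_driver_grip from where it was at the start of the episode above 0.03 m).
It fails at once if the reagent bottle is pushed or knocked (moved over 30 mm) (distance of reagent_mid from where it was at the start of the episode above 0.03 m).
It also fails if it takes over 58 s, if anything falls off the work surface, if the arm or the gripper's body presses on something with over 40 N, if the wrist force passes 120 N, or if a joint passes its speed limit or range.

## Working session

There is one attempt and no reset: what is moved stays moved. The work goes in short steps, Python scripts to look and compute and a shell command to move; the robot and the scene stay as the last step left them, time stands still between calls to the robot, and variables do not carry over. Pictures are saved under pics/ and viewed, about 8 in all and at most 12, crops included, and the job is handed in when it is done.

```bash
mkdir -p pics; cat > h.py <<'E'
import numpy as np, cv2
from station import bot
from scipy.spatial.transform import Rotation as Ro
def P(c):
    p=bot.camera_params(c); return np.array(p["K"]),np.array(p["R"]),np.array(p["t"])
def ray(c,uv):
    K,R,t=P(c); d=R.T@np.linalg.inv(K)@np.array([uv[0],uv[1],1.]); return -R.T@t, d/np.linalg.norm(d)
def onz(c,uv,z):
    o,d=ray(c,uv); return o+d*(z-o[2])/d[2]
def tri(a,b):
    A=[];B=[]
    for c,uv in (("side",a),("top",b)):
        o,d=ray(c,uv); M=np.eye(3)-np.outer(d,d); A.append(M);B.append(M@o)
    X=np.linalg.lstsq(np.vstack(A),np.hstack(B),rcond=None)[0]
    return X
def proj(c,X):
    K,R,t=P(c); p=K@(R@np.array(X)+t); return p[:2]/p[2]
def tool():
    o=bot.get_obs(); w,x,y,z=o["tool_rot"]; return np.array(o["eef_pos"]),Ro.from_quat([x,y,z,w]).as_matrix()
E
python3 - <<'E'
from h import *
np.set_printoptions(precision=3,suppress=True)
ims={c:bot.read_camera(c) for c in("side","top")}
for c in ims: cv2.imwrite(f"pics/{c}0.png",ims[c]); print(c,*[P(c)[i].round(3).tolist() for i in range(3)], ray(c,(320,200))[0])
for n in ["key_grip","blue_trim","blue_trim_slot","key_stand_mouth","yellow_trim_pointer","black_trim_pointer","steel_driver_grip","reagent_mid"]:
    for c in ims:
        for r in bot.place_of(c,n)[:4]: print(n,c,np.round(r["xy"],1),round(r["score"],2))
print(bot.get_obs()["t"],tool())
E
```

```text
side [[368.662, 0.0, 322.42], [0.0, 368.662, 203.278], [0.0, 0.0, 1.0]] [[-0.69, -0.723, 0.017], [-0.445, 0.406, -0.799], [0.57, -0.559, -0.602]] [0.312, 0.344, 0.517] [0.073 0.375 0.581]
top [[446.846, 0.0, 322.915], [0.0, 446.846, 194.161], [0.0, 0.0, 1.0]] [[0.02, -1.0, -0.015], [-0.98, -0.016, -0.198], [0.198, 0.018, -0.98]] [-0.069, 0.551, 1.119] [ 0.32  -0.08   1.204]
key_grip side [376.9 151.5] 0.78
key_grip side [404.5 168.2] 0.62
key_grip side [422.4 155.5] 0.61
key_grip side [255.4 239.1] 0.45
key_grip top [473.5 207.8] 0.78
key_grip top [450.7 166.2] 0.73
key_grip top [434.7 210.8] 0.69
key_grip top [430.7 211.9] 0.65Traceback (most recent call last):
  File "<stdin>", line 7, in <module>
ValueError: it knows: black_trim_pointer, blue_trim_slot, key_grip, key_stand_mouth, reagent_mid, steel_driver_grip, yellow_trim_pointer
```

View pics/side0.png

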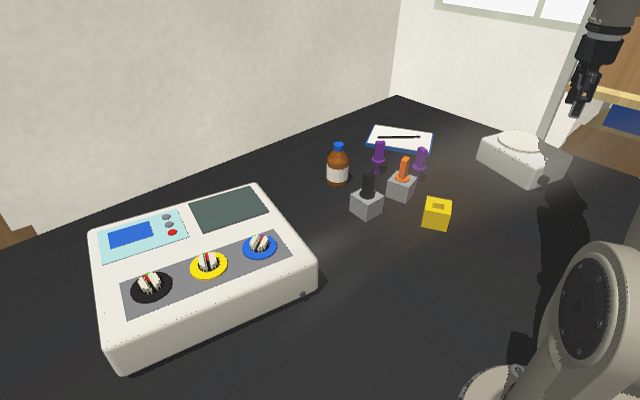

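View pics/top0.png

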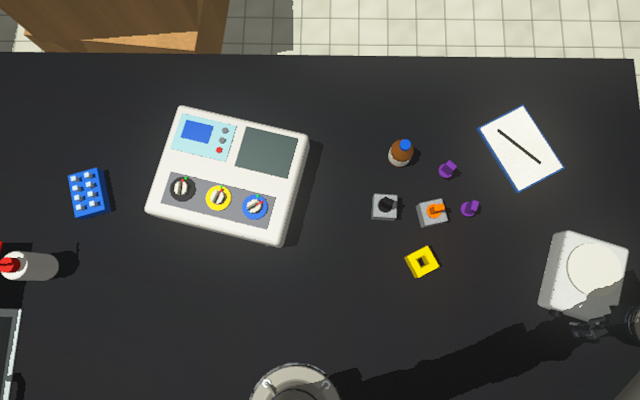

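Side view: the orange key is at (404,168) in a grey stand at (401,187), and the black driver is at (368,186). Purple look-alikes are at (379,151) and (421,157), and the yellow stand is at (437,213). In the top view the orange key is at (434,211), the purples at (448,170) and (470,208), and the blue trimmer at (255,206). Only the orange one fits the description. Next I'll enlarge both areas to confirm and measure.

```bash
python3 - <<'E'
from h import *
np.set_printoptions(precision=4,suppress=True)
ims={c:bot.read_camera(c) for c in("side","top")}
best={}
for n,g in [("key_grip",((404,168),(434,211))),("blue_trim_slot",((260,240),(255,206))),("key_stand_mouth",((401,180),(433,212))),("steel_driver_grip",((368,186),(386,204))),("reagent_mid",((338,168),(401,152)))]:
    for i,c in enumerate(ims):
        L=[r for r in bot.place_of(c,n) if np.hypot(*(np.array(r["xy"])-g[i]))<18]
        L.sort(key=lambda r:np.hypot(*(np.array(r["xy"])-g[i])))
        for r in L[:3]: print(n,c,np.round(r["xy"],1),round(r["score"],2))
        if L: best[n,c]=L[0]["xy"]
    if (n,"side") in best and (n,"top") in best:
        X=tri(best[n,"side"],best[n,"top"]); print(n,X,"reproj",proj("side",X)-best[n,"side"],proj("top",X)-best[n,"top"])
cr=lambda c,x,y,w,h,s:cv2.resize(ims[c][y:y+h,x:x+w],None,fx=s,fy=s,interpolation=cv2.INTER_CUBIC)
k=np.vstack([np.hstack([cr("side",360,140,70,60,5),cr("top",400,180,70,60,5)]),np.hstack([cr("side",225,220,70,55,5),cr("top",220,180,70,55,5)])])
cv2.imwrite("pics/crop1.png",k); print(bot.get_obs()["t"],*tool())
E
```

```text
key_grip side [404.6 169. ] 0.81
key_grip top [435.4 210.2] 0.64
key_grip [ 0.5088 -0.345   0.0834] reproj [-0.1869 -0.0343] [0.0995 0.1643]
blue_trim_slot side [255.7 242. ] 0.62
blue_trim_slot top [254.6 204.2] 0.63
blue_trim_slot [0.5133 0.1113 0.1119] reproj [1.0845 0.2074] [-0.57   -0.5785]
key_stand_mouth side [403.6 179.4] 0.83
key_stand_mouth top [433.8 208.5] 0.98
key_stand_mouth [ 0.5157 -0.3519  0.0461] reproj [-1.8552 -0.3712] [0.9715 1.641 ]
steel_driver_grip side [367.  180.9] 0.87
steel_driver_grip top [383.8 201.9] 0.53
steel_driver_grip [ 0.5251 -0.2134  0.0974] reproj [-0.373  -0.0765] [0.1997 0.2995]
reagent_mid side [336.1 162.5] 0.93
reagent_mid top [399.8 151.6] 0.81
reagent_mid [ 0.6687 -0.259   0.066 ] reproj [0.4736 0.0991] [-0.3028 -0.396 ]
0.8 [ 0.2621 -0.622   0.2313] [[-0.9215  0.      0.3883]
 [-0.3883 -0.     -0.9215]
 [-0.     -1.      0.    ]]
```

View pics/crop1.png

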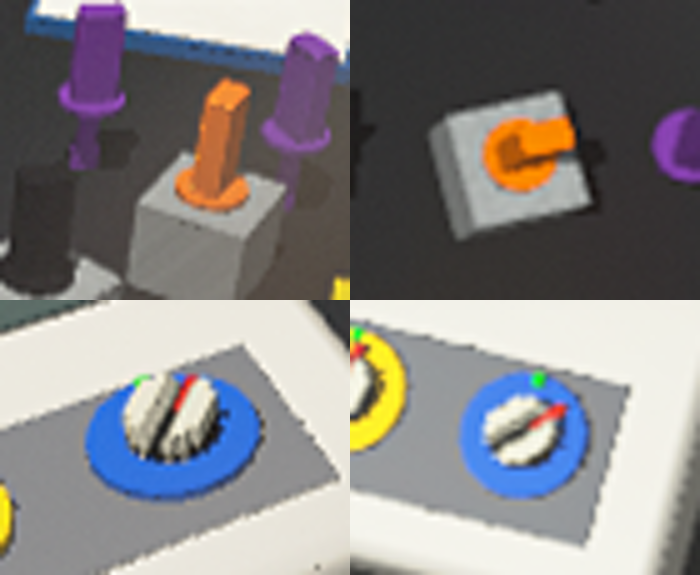

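The crop confirms the orange key in the grey stand. The blue pointer lies clockwise of the green mark in the top view. Next I'll fit the geometry to the colour masks.

```bash
cat > fit.py <<'E'
from h import *
from scipy.optimize import minimize
np.set_printoptions(precision=4,suppress=True)
ims={c:bot.read_camera(c) for c in("side","top")}
S=4
def mask(c,lo,hi,box):
    h=cv2.cvtColor(ims[c],cv2.COLOR_BGR2HSV); m=cv2.inRange(h,lo,hi); o=np.zeros_like(m); x,y,X,Y=box; o[y:Y,x:X]=m[y:Y,x:X]; return o>0
def hullmask(c,parts):
    img=np.zeros((400*S,640*S),np.uint8)
    for p in parts:
        q=np.array([proj(c,x) for x in p]); q=cv2.convexHull(((q+.5)*S*16).astype(np.int32))
        cv2.fillConvexPoly(img,q,255,shift=4)
    return cv2.resize(img,(640,400),interpolation=cv2.INTER_AREA)/255.
A=np.linspace(0,2*np.pi,24,endpoint=False)
def keyparts(v,z=.087):
    x,y,yaw=v[:3]; tx,ty=(v[3:5] if len(v)>3 else (0,0)); R=Ro.from_rotvec([tx,ty,0]).as_matrix()@Ro.from_euler("z",yaw).as_matrix()
    b=np.array([[a,c,d] for a in(-.008,.008) for c in(-.013,.013) for d in(-.031,.025)])
    f=np.array([[.019*np.cos(a),.019*np.sin(a),d] for a in A for d in(-.035,-.031)])
    return [p@R.T+[x,y,z] for p in(b,f)]
def circ(v,r,z): return [np.c_[v[0]+r*np.cos(A),v[1]+r*np.sin(A),0*A+z]]
def cost(v,parts,M): return sum(np.abs(hullmask(c,parts(v))-M[c]).sum() for c in M)
def solve(parts,M,starts,st):
    best=None
    for s in starts:
        sim=np.vstack([s]+[np.array(s)+np.eye(len(s))[i]*st[i] for i in range(len(s))])
        r=minimize(cost,s,(parts,M),method="Nelder-Mead",options=dict(initial_simplex=sim,maxiter=150,xatol=1e-4,fatol=.05))
        if best is None or r.fun<best.fun: best=r
    return best
E
python3 - <<'E'
from fit import *
M={"side":mask("side",(5,120,60),(17,255,255),(385,140,425,205)),"top":mask("top",(5,120,60),(17,255,255),(410,190,460,235))}
print("px",{c:M[c].sum() for c in M})
r=solve(keyparts,M,[(.505,-.345,y) for y in(-.8,0,.8,1.5)],(.006,.006,.3)); print("key",r.x,r.fun)
for c in M: r1=solve(keyparts,{c:M[c]},[r.x],(.004,.004,.2)); print(c,r1.x,r1.fun)
r=solve(keyparts,M,[list(r.x)+[0,0]],(.003,.003,.1,.06,.06)); print("key tilt",r.x,r.fun)
def hull(m):
    q=cv2.convexHull(np.argwhere(m)[:,::-1].astype(np.int32)); o=np.zeros((400,640),np.uint8); cv2.fillConvexPoly(o,q,1); return o>0
B={"side":hull(mask("side",(100,150,80),(120,255,255),(235,225,290,270))),"top":hull(mask("top",(100,150,80),(120,255,255),(235,185,275,225)))}
for z in(.102,.106):
  for c in B:
    r=solve(lambda v:circ(v,.032,z),{c:B[c]},[(.505,.11)],(.006,.006)); print("collar",z,c,r.x,r.fun)
for nm,lo,hi,z in (("green",(45,120,80),(75,255,255),.104),("red",(0,150,100),(6,255,255),.12),("red2",(174,120,100),(180,255,255),.12)):
  for c,b in(("top",(235,185,275,225)),("side",(235,225,290,270))):
    m=mask(c,lo,hi,b)
    if m.sum(): print(nm,c,m.sum(),onz(c,np.argwhere(m).mean(0)[::-1],z))
for c in ("side","top"):
  print("mouth",c,[(onz(c,r["xy"],.052),round(r["score"],2)) for r in bot.place_of(c,"key_stand_mouth")[:3]])
  print("slot",c,[(onz(c,r["xy"],.12),round(r["score"],2)) for r in bot.place_of(c,"blue_trim_slot")[:3]])
E
```

```text
px {'side': np.int64(248), 'top': np.int64(203)}Traceback (most recent call last):
  File "<stdin>", line 4, in <module>
  File "fit.py", line 26, in solve
    r=minimize(cost,s,(parts,M),method="Nelder-Mead",options=dict(initial_simplex=sim,maxiter=150,xatol=1e-4,fatol=.05))
    res = _minimize_neldermead(fun, x0, args, callback, bounds=bounds,
                               **options)
    fxcc = func(xcc)
    fx = function(np.copy(x), *(wrapper_args + args))
  File "fit.py", line 21, in cost
    def cost(v,parts,M): return sum(np.abs(hullmask(c,parts(v))-M[c]).sum() for c in M)
                                ~~~^^^^^^^^^^^^^^^^^^^^^^^^^^^^^^^^^^^^^^^^^^^^^^^^^^^^
  File "fit.py", line 21, in <genexpr>
    def cost(v,parts,M): return sum(np.abs(hullmask(c,parts(v))-M[c]).sum() for c in M)
                                           ~~~~~~~~^^^^^^^^^^^^
  File "fit.py", line 11, in hullmask
    q=np.array([proj(c,x) for x in p]); q=cv2.convexHull(((q+.5)*S*16).astype(np.int32))
                ~~~~^^^^^
  File "h.py", line 17, in proj
    K,R,t=P(c); p=K@(R@np.array(X)+t); return p[:2]/p[2]
          ~^^^
  File "h.py", line 5, in P
    p=bot.camera_params(c); return np.array(p["K"]),np.array(p["R"]),np.array(p["t"])
ValueError: time passes only in moves, steps and waits
```

```bash
sed -i 's/^def P(c):/import functools\n@functools.lru_cache\ndef P(c):/' h.py
cat > m1.py <<'E'
from fit import *
M={"side":mask("side",(5,120,60),(17,255,255),(385,140,425,205)),"top":mask("top",(5,120,60),(17,255,255),(410,190,460,235))}
r=solve(keyparts,M,[(.505,-.345,y) for y in(-.8,0,.8,1.5)],(.006,.006,.3)); print("key",r.x,r.fun)
for c in M: r1=solve(keyparts,{c:M[c]},[r.x],(.004,.004,.2)); print(c,r1.x,r1.fun)
r=solve(keyparts,M,[list(r.x)+[0,0]],(.003,.003,.1,.06,.06)); print("key tilt",r.x,r.fun)
def hull(m):
    q=cv2.convexHull(np.argwhere(m)[:,::-1].astype(np.int32)); o=np.zeros((400,640),np.uint8); cv2.fillConvexPoly(o,q,1); return o>0
B={"side":hull(mask("side",(100,150,80),(120,255,255),(235,225,290,270))),"top":hull(mask("top",(100,150,80),(120,255,255),(235,185,275,225)))}
for z in(.102,.106):
  for c in B:
    r=solve(lambda v:circ(v,.032,z),{c:B[c]},[(.505,.11)],(.006,.006)); print("collar",z,c,r.x,r.fun)
for nm,lo,hi,z in (("green",(45,120,80),(75,255,255),.104),("red",(0,150,100),(6,255,255),.12),("red2",(174,120,100),(180,255,255),.12)):
  for c,b in(("top",(235,185,275,225)),("side",(235,225,290,270))):
    m=mask(c,lo,hi,b)
    if m.sum(): print(nm,c,m.sum(),onz(c,np.argwhere(m).mean(0)[::-1],z))
for c in ("side","top"):
  print("mouth",c,[(onz(c,r["xy"],.052),round(r["score"],2)) for r in bot.place_of(c,"key_stand_mouth")[:3]])
  print("slot",c,[(onz(c,r["xy"],.12),round(r["score"],2)) for r in bot.place_of(c,"blue_trim_slot")[:3]])
E
python3 m1.py
```

```text
key [ 0.5142 -0.3472  0.3156] 43.49411764705883
side [ 0.5157 -0.3499  0.352 ] 19.16470588235294
top [ 0.514  -0.3466  0.2015] 14.976470588235294
key tilt [ 0.5142 -0.3472  0.3156  0.      0.    ] 43.49411764705883
collar 0.102 side [0.5107 0.1095] 34.43529411764706
collar 0.102 top [0.5077 0.1118] 26.482352941176472
collar 0.106 side [0.5073 0.1114] 28.08627450980392
collar 0.106 top [0.5071 0.1116] 27.713725490196076
green top 4 [0.5356 0.105  0.104 ]
green side 1 [0.5411 0.1034 0.104 ]
red top 9 [0.5153 0.0963 0.12  ]
red side 8 [0.509  0.1038 0.12  ]
red2 top 2 [0.5162 0.094  0.12  ]
red2 side 2 [0.5129 0.0989 0.12  ]
mouth side [(array([ 0.3826, -0.3141,  0.052 ]), 0.97), (array([ 0.4995, -0.348 ,  0.052 ]), 0.87)]
slot side [(array([0.5064, 0.1115, 0.12  ]), 0.76)]
mouth top [(array([ 0.5147, -0.3413,  0.052 ]), 0.73), (array([ 0.3813, -0.3228,  0.052 ]), 0.6)]
slot top [(array([0.5111, 0.1151, 0.12  ]), 0.61)]
```

```bash
python3 -m crank '[{"linear":[-0.339,0,-0.1556],"dr":[0,-70,0],"hand":0.2},{"linear":[-0.339,0,-0.1556],"dr":[0,-70,0],"hand":0.2},{"linear":[-0.339,0,-0.1556],"dr":[0,-70,0],"hand":0.2},{"linear":[-0.339,0,-0.1556],"dr":[0,-70,0],"hand":0.2},{"linear":[-0.339,0,-0.1556],"dr":[0,-70,0],"hand":0.2},{"linear":[-0.339,0,-0.1556],"dr":[0,-70,0],"hand":0.2},{"linear":[-0.339,0,-0.1556],"dr":[0,-70,0],"hand":0.2},{"linear":[-0.339,0,-0.1556],"dr":[0,-70,0],"hand":0.2},{"linear":[-0.339,0,-0.1556],"dr":[0,-70,0],"hand":0.2},{"linear":[-0.339,0,-0.1556],"dr":[0,-70,0],"hand":0.2}]' 40
cat > goto.py <<'E'
import sys; from h import *
# goto.py x y z yaw_deg(of tool z) -> shift/turn in tool axes
np.set_printoptions(precision=4,suppress=True)
p,R=tool(); a=list(map(float,sys.argv[1:])); o=bot.get_obs()
yaw=np.degrees(np.arctan2(R[1,2],R[0,2])); d=(a[3]-yaw+180)%360-180
t=np.radians(a[3]); T=np.array([[-np.sin(t+np.pi),0,np.cos(t)],[0,0,0],[0,-1,0]]); z=np.array([np.cos(t),np.sin(t),0]); y=np.array([0,0,-1.]); T=np.c_[np.cross(y,z),y,z]
print("t",o["t"],"pos",p,"yaw",yaw,"tiltdeg",np.degrees(np.arccos(-R[2,1])),"F",np.array(o["contact_force"]),"w",o["gripper_width"],"q7",o["q"][6])
print("linear",R.T@(np.array(a[:3])-p),"dr",np.degrees(Ro.from_matrix(R.T@T).as_rotvec()))
E
python3 goto.py .514 -.347 .16 16
```

```text
t: 2.03
eef_pos: [0.5211, -0.3374, 0.232]
tool_rot: [0.519, -0.515, 0.482, -0.483]
contact_force: [-0.7, 0.6, 0.8]
gripper_width: 0.601
t 2.0333 pos [ 0.5211 -0.3374  0.232 ] yaw 3.9305512898319823 tiltdeg 0.3772389887600945 F [-0.7399  0.6059  0.769 ] w 0.6005142219315145 q7 0.41747653124776435
linear [ 0.0094  0.0719 -0.0082] dr [ -0.3199 -12.0688  -0.2013]
```

```bash
python3 -m crank '[{"linear":[0,0.03,0],"dr":[0,-7,0],"hand":0.2},{"linear":[0,0.07,0],"dr":[0,-13,0],"hand":0.2},{"linear":[0,0.09,0],"dr":[0,-13,0],"hand":0.2},{"linear":[0,0.09,0],"dr":[0,-13,0],"hand":0.2},{"linear":[0,0.09,0],"dr":[0,-13,0],"hand":0.2}]' >/dev/null
python3 goto.py .514 -.347 .068 16
python3 - <<'E'
from h import *
a=[bot.read_camera(c) for c in("side","top")]
p,_=tool(); print(proj("side",p),proj("top",p))
cv2.imwrite("pics/c2.png",np.hstack([cv2.resize(a[0][110:210,350:450],None,fx=4,fy=4),cv2.resize(a[1][160:260,380:480],None,fx=4,fy=4)]))
E
```

```text
t 2.45 pos [ 0.5136 -0.3469  0.1408] yaw 15.802209850954531 tiltdeg 0.11670733933224053 F [ 0.4832 -0.1287  0.5496] w 0.6018228917178374 q7 0.5841722318698033
linear [0.0004 0.0728 0.0004] dr [ 0.0729 -0.1978 -0.0911]
[406.54056055 147.07181303] [442.3051156  203.65923561]
```

View pics/c2.png

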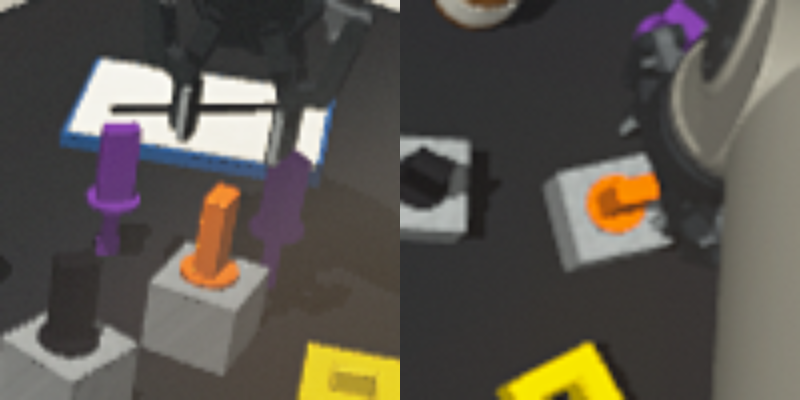

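The fingers straddle the orange handle: the side crop has the fingers at (185,120) and (280,160), with the handle top centred between them at (222,190). I'll descend and close.

```bash
python3 -m crank '[{"linear":[0,0.035,0],"dr":[0,0,0],"hand":0.2},{"linear":[0,0.065,0],"dr":[0,0,0],"hand":0.2},{"linear":[0,0.073,0],"dr":[0,0,0],"hand":0.2},{"linear":[0,0.073,0],"dr":[0,0,0],"hand":0.2},{"linear":[0,0.073,0],"dr":[0,0,0],"hand":-1},{"linear":[0,0.073,0],"dr":[0,0,0],"hand":-1},{"linear":[0,0.073,0],"dr":[0,0,0],"hand":-1},{"linear":[0,0.073,0],"dr":[0,0,0],"hand":-1},{"linear":[0,0.073,0],"dr":[0,0,0],"hand":-1},{"linear":[0,0.073,0],"dr":[0,0,0],"hand":-1}]' 60
python3 goto.py .514 -.347 .068 16
```

```text
t: 3.38
eef_pos: [0.5157, -0.3479, 0.0707]
tool_rot: [0.564, -0.564, 0.425, -0.428]
contact_force: [-0.2, -0.1, 7.7]
gripper_width: 0.177
t 3.3833 pos [ 0.5157 -0.3479  0.0707] yaw 15.842295576918598 tiltdeg 0.2305732247837456 F [-0.1552 -0.113   7.6697] w 0.17747252562282873 q7 0.5467352846627227
linear [-0.0013  0.0027 -0.0014] dr [-0.1504 -0.1579  0.1747]
```

```bash
python3 -m crank '[{"linear":[0,-0.02,0],"dr":[0,0,0],"hand":-1},{"linear":[0,-0.05,0],"dr":[0,0,0],"hand":-1},{"linear":[0,-0.09,0],"dr":[0,0,0],"hand":-1},{"linear":[0,-0.13,0],"dr":[0,0,0],"hand":-1},{"linear":[0,-0.16,0],"dr":[0,0,0],"hand":-1},{"linear":[0,-0.16,0],"dr":[0,0,0],"hand":-1},{"linear":[0,-0.16,0],"dr":[0,0,0],"hand":-1}]'
python3 goto.py .508 .112 .228 28
```

```text
t: 3.97
eef_pos: [0.5154, -0.3477, 0.2315]
tool_rot: [0.564, -0.564, 0.424, -0.428]
contact_force: [-0.1, -0.2, -1.0]
gripper_width: 0.18
t 3.9667 pos [ 0.5154 -0.3477  0.2315] yaw 15.839575955735919 tiltdeg 0.33070918680679673 F [-0.1272 -0.1815 -1.0324] w 0.17957639837895376 q7 0.622022660253418
linear [-0.4443  0.002   0.1183] dr [ -0.184  -12.1609   0.2755]
```

```bash
python3 -m crank '[{"linear":[-0.02,0,0.005],"dr":[0,0,0],"hand":-1},{"linear":[-0.06,0,0.016],"dr":[0,-2,0],"hand":-1},{"linear":[-0.1,0,0.027],"dr":[0,-4,0],"hand":-1},{"linear":[-0.14,0,0.037],"dr":[0,-6,0],"hand":-1},{"linear":[-0.18,0,0.048],"dr":[0,-8,0],"hand":-1},{"linear":[-0.22,0,0.059],"dr":[0,-10,0],"hand":-1},{"linear":[-0.26,0,0.069],"dr":[0,-12,0],"hand":-1},{"linear":[-0.3,0,0.08],"dr":[0,-12,0],"hand":-1},{"linear":[-0.34,0,0.091],"dr":[0,-12,0],"hand":-1},{"linear":[-0.36,0,0.096],"dr":[0,-12,0],"hand":-1}]' >/dev/null
python3 -m crank '[{"linear":[0,0,0],"dr":[0,0,0],"hand":-1},{"linear":[0,0,0],"dr":[0,0,0],"hand":-1},{"linear":[0,0,0],"dr":[0,0,0],"hand":-1}]' >/dev/null
python3 goto.py .508 .112 .228 28
```

```text
t 5.05 pos [0.5076 0.0243 0.2274] yaw 27.797614420807065 tiltdeg 0.10950193530495596 F [-0.0918  0.2031  0.59  ] w 0.17592182253254415 q7 0.14739071124541686
linear [-0.0774 -0.0007  0.0413] dr [ 0.1092 -0.2024 -0.0081]
```

```bash
python3 - <<'E'
from h import *
a=[bot.read_camera(c) for c in("side","top")]
p,R=tool(); g=p-R[:,1]*.0165
for n,X in(("tip",g+R[:,1]*.08),("flange",g+R[:,1]*.035),("slot",[.508,.112,.12])): print(n,np.round(X,4),proj("side",X),proj("top",X))
A=np.linspace(0,6.283,40)
big=cv2.resize(a[0][150:275,225:325],None,fx=4.8,fy=4.8,interpolation=cv2.INTER_CUBIC)
def dr(X,col): 
    q=proj("side",X); cv2.circle(big,tuple(int((v-o+.5)*4.8) for v,o in zip(q,(225,150))),1,col,-1)
for t in A: dr(g+R[:,1]*.035+.019*(np.cos(t)*R[:,0]+np.sin(t)*R[:,2]),(255,255,0))
for u in(-.008,.008):
    for h in np.linspace(.064,.08,8): dr(g+R[:,1]*h+u*R[:,0],(255,0,255))
for u in np.linspace(-.0175,.0175,10): dr(np.array([.508,.112,.12])+u*R[:,0],(0,255,0))
top=cv2.resize(a[1][180:240,220:290],None,fx=4.5,fy=4.5,interpolation=cv2.INTER_CUBIC)
c=np.zeros((600,800,3),np.uint8); c[:600,:480]=big; c[:270,480:795]=top; cv2.imwrite("pics/c3.png",c)
E
```

```text
tip [0.5078 0.0236 0.1642] [294.27094775 201.6848452 ] [287.15040495 202.60461227]
flange [0.5079 0.0236 0.2092] [293.53228859 181.77958589] [285.28958472 199.02414191]
slot [0.508 0.112 0.12 ] [257.76996576 240.59536784] [253.09287478 205.13958855]
```

View pics/c3.png

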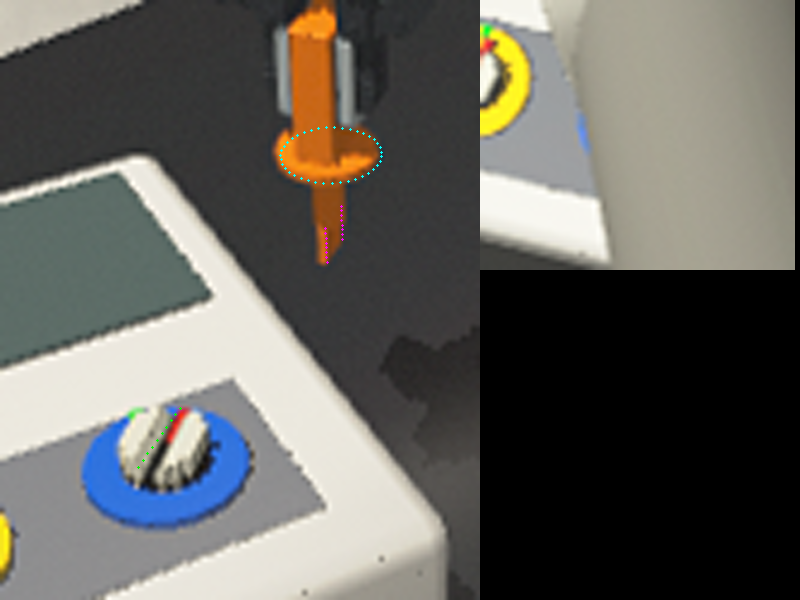

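Side crop: the key hangs upright, with its flange about 3 crop px left of my prediction. The slot at (163,440) is about 4 px right of my estimate, so I'll aim about 2 mm toward −x−y.

```bash
python3 -m crank '[{"linear":[-0.025,0,0.013],"dr":[0,0,0],"hand":-1},{"linear":[-0.05,0,0.026],"dr":[0,0,0],"hand":-1},{"linear":[-0.07,0,0.036],"dr":[0,0,0],"hand":-1},{"linear":[-0.077,0,0.0395],"dr":[0,0,0],"hand":-1},{"linear":[-0.077,0.01,0.0395],"dr":[0,0,0],"hand":-1},{"linear":[-0.077,0.025,0.0395],"dr":[0,0,0],"hand":-1},{"linear":[-0.077,0.032,0.0395],"dr":[0,0,0],"hand":-1},{"linear":[-0.077,0.032,0.0395],"dr":[0,0,0],"hand":-1},{"linear":[-0.077,0.032,0.0395],"dr":[0,0,0],"hand":-1}]' >/dev/null
python3 goto.py .5065 .1105 .184 28
python3 - <<'E'
from h import *
a=[bot.read_camera(c) for c in("side","top")]
p,R=tool(); g=p-R[:,1]*.0165
big=cv2.resize(a[0][190:275,215:305],None,fx=7,fy=7,interpolation=cv2.INTER_CUBIC)
def dr(X,col): 
    q=proj("side",X); cv2.circle(big,tuple(int((v-o+.5)*7) for v,o in zip(q,(215,190))),1,col,-1)
for t in np.linspace(0,6.283,40): dr(g+R[:,1]*.035+.019*(np.cos(t)*R[:,0]+np.sin(t)*R[:,2]),(255,255,0)); dr([.5065+.0175*np.cos(t),.1105+.0175*np.sin(t),.12],(0,255,0))
for u in(-.008,.008):
    for h in np.linspace(.064,.08,8): dr(g+R[:,1]*h+u*R[:,0],(255,0,255))
cv2.imwrite("pics/c4.png",big)
E
```

```text
t 5.9 pos [0.5069 0.1104 0.1956] yaw 27.730181444833427 tiltdeg 0.09954999355630038 F [0.6418 0.5934 0.4233] w 0.18203982960929707 q7 -0.06890127086284868
linear [-0.0003  0.0116 -0.0003] dr [ 0.0995 -0.2698 -0.0042]
```

View pics/c4.png

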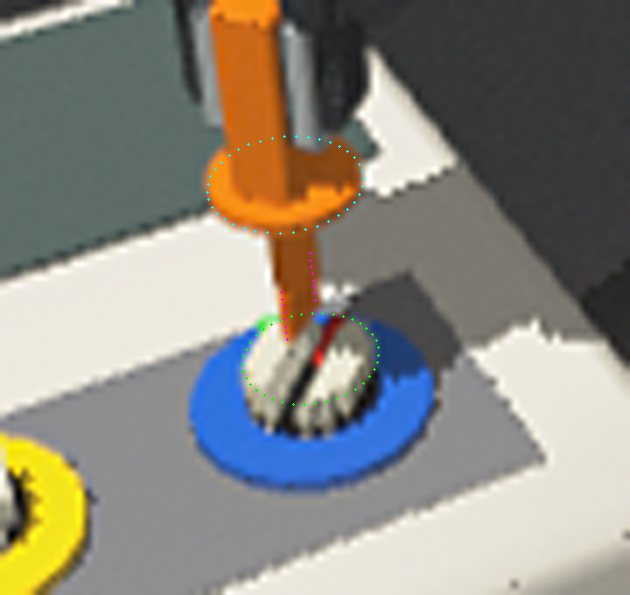

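The green model ring lies on the screw outline, and the blade is a little left of the slot line (about 1 mm). I'll nudge −1 mm in tool z and descend gently.

```bash
python3 -m crank '[{"linear":[0,0,-0.001],"dr":[0,0,0],"hand":-1},{"linear":[0,0.007,-0.001],"dr":[0,0,0],"hand":-1},{"linear":[0,0.011,-0.001],"dr":[0,0,0],"hand":-1},{"linear":[0,0.014,-0.001],"dr":[0,0,0],"hand":-1},{"linear":[0,0.016,-0.001],"dr":[0,0,0],"hand":-1},{"linear":[0,0.016,-0.001],"dr":[0,0,0],"hand":-1},{"linear":[0,0.016,-0.001],"dr":[0,0,0],"hand":-1}]'
python3 goto.py .5065 .1105 .184 28; python3 -c "
from h import *
p,R=tool();print(proj('side',[.5065,.1105,.12]),proj('side',p+R[:,1]*.0635))"
```

```text
t: 6.58
eef_pos: [0.5061, 0.1116, 0.1802]
tool_rot: [-0.606, 0.606, -0.365, 0.365]
contact_force: [1.1, -0.6, -0.8]
gripper_width: 0.18
t 6.5833 pos [0.5061 0.1116 0.1802] yaw 27.856221003805764 tiltdeg 0.017116978738448904 F [ 1.0898 -0.621  -0.7622] w 0.18044802011894628 q7 -0.08445134902973475
linear [ 0.0012 -0.0038 -0.0002] dr [ 0.0154 -0.1438 -0.0074]
[258.93124306 240.62868426] [258.70464852 242.36609808]
```

```bash
python3 -m crank '[{"linear":[0,0.002,0],"dr":[0,0,0],"hand":-1},{"linear":[0,0.004,0],"dr":[0,0,0],"hand":-1},{"linear":[0,0.005,0],"dr":[0,0,0],"hand":-1},{"linear":[0,0.005,0],"dr":[0,0,0],"hand":-1},{"linear":[0,0.005,0],"dr":[0,0,0],"hand":-1}]'
python3 goto.py .5065 .1105 .184 28
python3 - <<'E'
from h import *
a=bot.read_camera("side"); cv2.imwrite("pics/c5.png",cv2.resize(a[190:275,215:305],None,fx=6,fy=6,interpolation=cv2.INTER_CUBIC))
E
```

```text
t: 7.0
eef_pos: [0.5062, 0.1116, 0.1752]
tool_rot: [-0.606, 0.606, -0.365, 0.365]
contact_force: [-0.3, -0.9, -0.9]
gripper_width: 0.181
t 7.0 pos [0.5062 0.1116 0.1752] yaw 27.85003773721569 tiltdeg 0.008066881692567616 F [-0.3237 -0.8847 -0.8715] w 0.1813898244129577 q7 -0.08950185426097203
linear [ 0.0011 -0.0088 -0.0002] dr [ 0.0075 -0.15   -0.003 ]
```

View pics/c5.png

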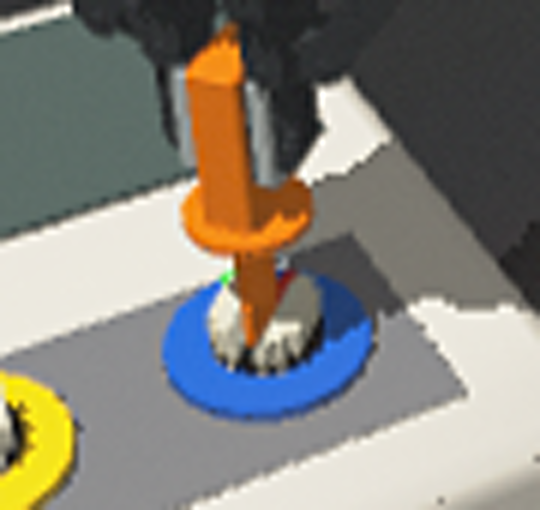

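The blade sits in the slot beside the red pointer, at (258,320) in the crop, with no axial force. I'll turn CCW about 56°, which is 49° plus play.

```bash
python3 -m crank '[{"linear":[0,0,0],"dr":[0,-6,0],"hand":-1},{"linear":[0,0,0],"dr":[0,-12,0],"hand":-1},{"linear":[0,0,0],"dr":[0,-18,0],"hand":-1},{"linear":[0,0,0],"dr":[0,-24,0],"hand":-1},{"linear":[0,0,0],"dr":[0,-30,0],"hand":-1},{"linear":[0,0,0],"dr":[0,-36,0],"hand":-1},{"linear":[0,0,0],"dr":[0,-42,0],"hand":-1},{"linear":[0,0,0],"dr":[0,-48,0],"hand":-1},{"linear":[0,0,0],"dr":[0,-53,0],"hand":-1},{"linear":[0,0,0],"dr":[0,-56,0],"hand":-1}]' 
python3 -m crank '[{"linear":[0,0,0],"dr":[0,0,0],"hand":-1},{"linear":[0,0,0],"dr":[0,0,0],"hand":-1},{"linear":[0,0,0],"dr":[0,0,0],"hand":-1}]'>/dev/null
python3 goto.py .5062 .1116 .1752 28
python3 - <<'E'
from h import *
a=bot.read_camera("side"); cv2.imwrite("pics/c6.png",cv2.resize(a[190:275,215:305],None,fx=7,fy=7,interpolation=cv2.INTER_CUBIC))
print(bot.get_obs()["torque"])
E
```

```text
t: 7.88
eef_pos: [0.5062, 0.1118, 0.1754]
tool_rot: [0.706, -0.706, 0.036, -0.036]
contact_force: [-0.5, 0.2, 0.4]
gripper_width: 0.18
t 8.1333 pos [0.5062 0.1118 0.1754] yaw 83.75400877547652 tiltdeg 0.013544838631430314 F [-0.7083  0.4838  0.4943] w 0.18176866283955773 q7 0.79134693825962
linear [ 0.      0.0002 -0.0002] dr [-0.014  55.754  -0.0019]
[ 0.25038858  0.19657247 -0.0690207 ]
```

View pics/c6.png

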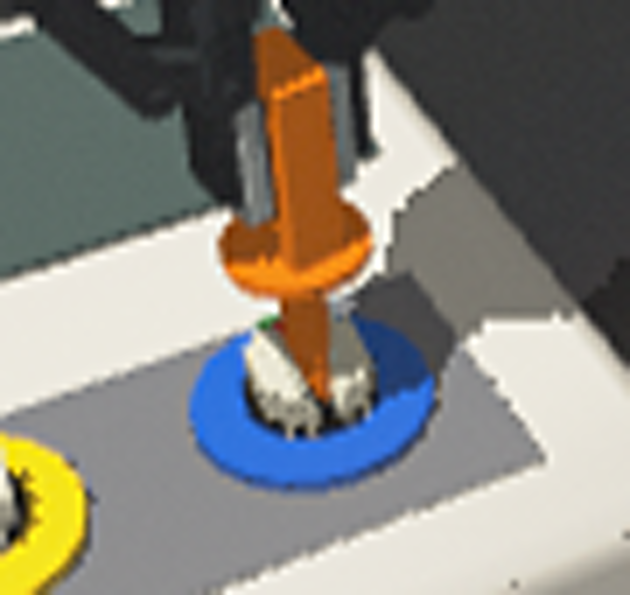

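The pointer's red end now sits beside the green mark near (270,325). I'll back off a few degrees within the play, lift out, move aside and measure.

```bash
python3 -m crank '[{"linear":[0,0,0],"dr":[0,5,0],"hand":-1},{"linear":[0,0,0],"dr":[0,5,0],"hand":-1},{"linear":[0,-0.008,0],"dr":[0,5,0],"hand":-1},{"linear":[0,-0.02,0],"dr":[0,5,0],"hand":-1},{"linear":[0,-0.045,0],"dr":[0,5,0],"hand":-1},{"linear":[0.03,-0.057,0],"dr":[0,12,0],"hand":-1},{"linear":[0.07,-0.057,0],"dr":[0,18,0],"hand":-1},{"linear":[0.11,-0.057,0],"dr":[0,25,0],"hand":-1},{"linear":[0.15,-0.057,0],"dr":[0,32,0],"hand":-1},{"linear":[0.17,-0.057,0],"dr":[0,39,0],"hand":-1}]' 
python3 goto.py .5142 -.347 .2315 15.8
sed -i 's/for c in ("side","top"):/for c in ():/; /^M=/,/^r=solve(keyparts,M,\[list/d' m1.py; python3 m1.py
python3 - <<'E'
from h import *
a=bot.read_camera("side");b=bot.read_camera("top"); cv2.imwrite("pics/c7.png",np.hstack([cv2.resize(i,(400,400),interpolation=cv2.INTER_CUBIC) for i in(a[215:275,230:290],b[175:235,225:285])]))
E
```

```text
t: 9.02
eef_pos: [0.6795, 0.0914, 0.2333]
tool_rot: [0.652, -0.651, 0.273, -0.275]
contact_force: [0.3, -0.9, -0.2]
gripper_width: 0.182
t 9.0167 pos [0.6795 0.0914 0.2333] yaw 44.413091693092895 tiltdeg 0.15444428080167877 F [ 0.3033 -0.9308 -0.2236] w 0.1817237407866313 q7 0.2881027662927138
linear [ 0.1975  0.0013 -0.4249] dr [-0.1376 28.613   0.0737]
collar 0.102 side [0.5105 0.1097] 36.2
collar 0.102 top [0.5077 0.1129] 49.27058823529412
collar 0.106 side [0.5068 0.1117] 32.46666666666667
collar 0.106 top [0.5071 0.1122] 51.77647058823529
green top 4 [0.5356 0.105  0.104 ]
green side 2 [0.5409 0.1012 0.104 ]
red top 6 [0.5206 0.1054 0.12  ]
red side 14 [0.5141 0.1106 0.12  ]
red2 top 1 [0.5261 0.1007 0.12  ]
red2 side 2 [0.5204 0.1071 0.12  ]
```

View pics/c7.png

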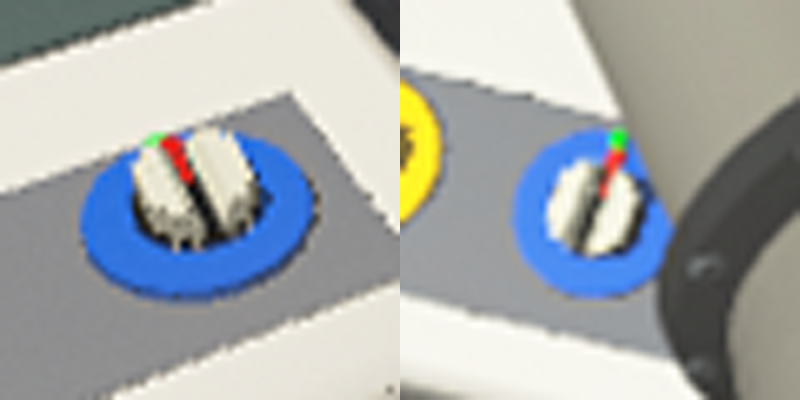

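```bash
python3 - <<'E'
from fit import *
def wc(c,ch,box):
    x,y,X,Y=box; a=ims[c][y:Y,x:X].astype(float); o=[k for k in range(3) if k!=ch]
    w=np.clip(a[...,ch]-1.35*a[...,o].max(-1)-15,0,None); v,u=np.mgrid[y:Y,x:X]
    return np.array([(w*u).sum(),(w*v).sum()])/w.sum(), w.sum()
bx={"side":(240,230,282,262),"top":(243,190,263,222)}
def hull(m):
    q=cv2.convexHull(np.argwhere(m)[:,::-1].astype(np.int32)); o=np.zeros((400,640),np.uint8); cv2.fillConvexPoly(o,q,1); return o>0
for n,ch in(("red",2),("green",1)):
    s,t=[wc(c,ch,bx[c]) for c in("side","top")]; X=tri(s[0],t[0]); print(n,s,t,X,proj("side",X)-s[0])
    for z in(.104,.11,.115,.12): print(z,*[np.degrees(np.arctan2(*(onz(c,k[0],z)[:2]-C)[::-1])) for c,k,C in(("side",s,(.5068,.1116)),("top",t,(.5071,.1117)))])
# row direction from black & blue collar hulls (top): yellow & blue
for c,b in(("top",(200,175,235,215)),("side",(180,240,235,285))):
    m=hull(mask(c,(20,150,100),(35,255,255),b)); r=solve(lambda v:circ(v,.032,.104),{c:m},[(.53,.2)],(.006,.006)); print("yellow",c,r.x,r.fun)
E
```

```text
red (array([256.248 , 238.2651]), np.float64(2046.8999999999999)) (array([256.3127, 199.7148]), np.float64(869.55)) [0.5231 0.1059 0.1119] [-0.1578 -0.0313]
0.104 -23.887583354274195 -13.602175177619893
0.11 -21.420121521276823 -17.759471101427383
0.115 -17.535861810383402 -21.51068253200373
0.12 -8.566216776094384 -25.51733612921818
green (array([252.5726, 235.5233]), np.float64(95.44999999999996)) (array([257.3092, 195.3862]), np.float64(510.45)) [0.5351 0.1049 0.1099] [0.2983 0.0585]
0.104 -15.796321542965934 -12.232068686316893
0.11 -12.477360358220393 -14.723004034921223
0.115 -8.345043061854467 -16.919880824817785
0.12 -1.9160645082772596 -19.229029765499444
yellow top [0.5291 0.2044] 20.91372549019608
yellow side [0.5301 0.2032] 60.56078431372549
```

Row direction puts the mark at −13° world, and triangulation puts the pointer at about −19.5°. That leaves it about 6° short of the mark, within tolerance. Returning the key.

```bash
python3 -m crank '[{"linear":[0.008,0,-0.018],"dr":[0,3,0],"hand":-1},{"linear":[0.025,0,-0.053],"dr":[0,6,0],"hand":-1},{"linear":[0.042,0,-0.09],"dr":[0,9,0],"hand":-1},{"linear":[0.059,0,-0.126],"dr":[0,12,0],"hand":-1},{"linear":[0.076,0,-0.163],"dr":[0,15,0],"hand":-1},{"linear":[0.093,0,-0.199],"dr":[0,18,0],"hand":-1},{"linear":[0.11,0,-0.235],"dr":[0,21,0],"hand":-1},{"linear":[0.127,0,-0.271],"dr":[0,24,0],"hand":-1},{"linear":[0.144,0,-0.308],"dr":[0,27,0],"hand":-1},{"linear":[0.158,0,-0.338],"dr":[0,28.6,0],"hand":-1}]' >/dev/null
python3 -m crank '[{"linear":[0,0,0],"dr":[0,0,0],"hand":-1},{"linear":[0,0,0],"dr":[0,0,0],"hand":-1},{"linear":[0,0,0],"dr":[0,0,0],"hand":-1}]'>/dev/null
python3 goto.py .5155 -.3478 .2315 15.8
```

```text
t 10.4 pos [ 0.5468 -0.2558  0.2329] yaw 16.35538393426482 tiltdeg 0.042319525469324014 F [ 0.0673 -0.114   0.8341] w 0.18207495493281728 q7 0.4439945235547119
linear [ 0.0795  0.0013 -0.0559] dr [-0.0382  0.5554 -0.0181]
```

```bash
python3 -m crank '[{"linear":[0.025,0,-0.017],"dr":[0,0.5,0],"hand":-1},{"linear":[0.055,0,-0.038],"dr":[0,0.5,0],"hand":-1},{"linear":[0.075,0,-0.053],"dr":[0,0.5,0],"hand":-1},{"linear":[0.0795,0,-0.056],"dr":[0,0.5,0],"hand":-1},{"linear":[0.0795,0.02,-0.056],"dr":[0,0.5,0],"hand":-1},{"linear":[0.0795,0.05,-0.056],"dr":[0,0.5,0],"hand":-1},{"linear":[0.0795,0.07,-0.056],"dr":[0,0.5,0],"hand":-1},{"linear":[0.0795,0.08,-0.056],"dr":[0,0.5,0],"hand":-1},{"linear":[0.0795,0.08,-0.056],"dr":[0,0.5,0],"hand":-1},{"linear":[0.0795,0.08,-0.056],"dr":[0,0.5,0],"hand":-1}]' >/dev/null
python3 goto.py .5155 -.3478 .071 15.8
python3 - <<'E'
from h import *
a=bot.read_camera("side"); cv2.imwrite("pics/c8.png",cv2.resize(a[130:210,365:445],(560,560),interpolation=cv2.INTER_CUBIC))
E
```

```text
t 11.2333 pos [ 0.5164 -0.3477  0.1528] yaw 15.88418160597896 tiltdeg 0.04289211737703282 F [-0.0217  0.3154  0.0762] w 0.17941516672439264 q7 0.5625690200249058
linear [-0.0001  0.0818 -0.001 ] dr [-0.0331  0.0842 -0.0272]
```

View pics/c8.png

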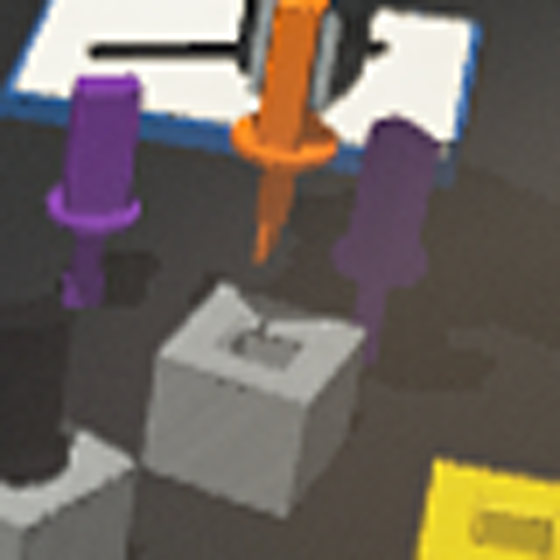

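The key is above the hole: its tip is at (262,262) and the hole at (265,347). I'll descend to about 2 mm above seating and check the force.

```bash
python3 -m crank '[{"linear":[0,0.02,-0.001],"dr":[0,0,0],"hand":-1},{"linear":[0,0.03,-0.001],"dr":[0,0,0],"hand":-1},{"linear":[0,0.04,-0.001],"dr":[0,0,0],"hand":-1},{"linear":[0,0.05,-0.001],"dr":[0,0,0],"hand":-1},{"linear":[0,0.06,-0.001],"dr":[0,0,0],"hand":-1},{"linear":[0,0.07,-0.001],"dr":[0,0,0],"hand":-1},{"linear":[0,0.077,-0.001],"dr":[0,0,0],"hand":-1},{"linear":[0,0.08,-0.001],"dr":[0,0,0],"hand":-1},{"linear":[0,0.08,-0.001],"dr":[0,0,0],"hand":-1},{"linear":[0,0.08,-0.001],"dr":[0,0,0],"hand":-1}]'
```

```text
t: 12.12
eef_pos: [0.5148, -0.3494, 0.0724]
tool_rot: [0.564, -0.564, 0.427, -0.427]
contact_force: [0.1, 0.0, 0.1]
gripper_width: 0.182
```

```bash
python3 -m crank '[{"linear":[0,0.0015,0],"dr":[0,0,0],"hand":-1},{"linear":[0,0.0015,0],"dr":[0,0,0],"hand":-1},{"linear":[0,0.0015,0],"dr":[0,0,0],"hand":0.2},{"linear":[0,0.0015,0],"dr":[0,0,0],"hand":0.2},{"linear":[0,0.0015,0],"dr":[0,0,0],"hand":0.2},{"linear":[0,0.0015,0],"dr":[0,0,0],"hand":0.2},{"linear":[0,0.0015,0],"dr":[0,0,0],"hand":0.2},{"linear":[0,0.0015,0],"dr":[0,0,0],"hand":0.2},{"linear":[0,0.0015,0],"dr":[0,0,0],"hand":0.2}]'
python3 -m crank '[{"linear":[0,-0.01,0],"dr":[0,0,0],"hand":0.2},{"linear":[0,-0.03,0],"dr":[0,0,0],"hand":0.2},{"linear":[0,-0.06,0],"dr":[0,0,0],"hand":0.2},{"linear":[0,-0.1,0],"dr":[0,0,0],"hand":0.2},{"linear":[0,-0.14,0],"dr":[0,0,0],"hand":0.2},{"linear":[0,-0.17,0],"dr":[0,0,0],"hand":0.2},{"linear":[0,-0.17,0],"dr":[0,0,0],"hand":0.2},{"linear":[0,-0.17,0],"dr":[0,0,0],"hand":0.2},{"linear":[0,-0.17,0],"dr":[0,0,0],"hand":0.2}]'
python3 - <<'E'
from h import *
a=bot.read_camera("side");b=bot.read_camera("top"); f=lambda i,s:cv2.resize(i,s,interpolation=cv2.INTER_CUBIC)
cv2.imwrite("pics/c9.png",np.hstack([f(a[130:210,350:430],(400,400)),f(b[175:235,225:285],(400,400))]))
E
```

```text
t: 12.87
eef_pos: [0.5146, -0.3493, 0.0708]
tool_rot: [0.564, -0.564, 0.427, -0.427]
contact_force: [-0.3, -0.5, 0.2]
gripper_width: 0.6
t: 13.62
eef_pos: [0.5141, -0.3492, 0.2408]
tool_rot: [-0.564, 0.564, -0.427, 0.427]
contact_force: [-0.3, 0.4, -0.6]
gripper_width: 0.601
```

View pics/c9.png

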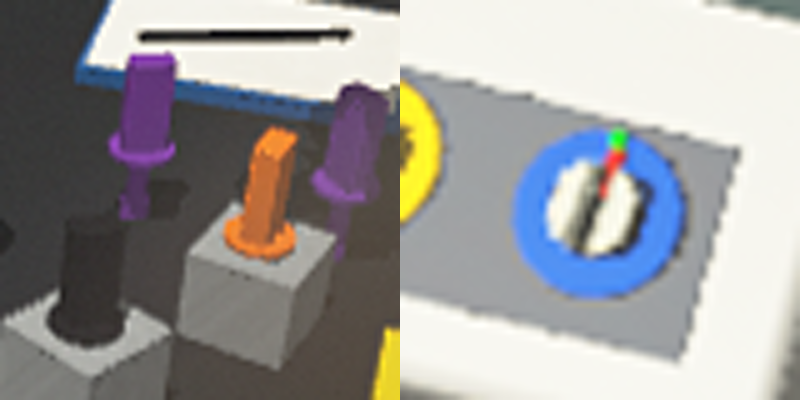

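The key stands upright in its grey stand, with its flange seated at (260,235), and is released. The blue pointer's red end at (615,160) is next to the green mark at (618,140). Handing in.

```bash
python3 -c "
from station import bot
print(bot.hand_in())"
```

```text
the job is handed in; nothing more can be done
None
```

I turned the blue trimmer counter-clockwise to its green mark with the orange key, put the key back in its own stand, let go, and handed the job in at about 13.7 s. No verdict is reported.

- **Fit and turn:** I lowered the blade about 8 mm into the slot with no axial force, by the TCP height. I then turned 56° counter-clockwise, including the play.
- **Screw angle:** triangulating from both cameras puts the pointer about 6° short of the mark, give or take about 3°, inside the 15° limit. The separate views disagreed by several degrees: depending on the height assumed for the pointer, single-view readings ran from about 5° past the mark to 12° short.
- **Key:** the last picture shows it upright in its grey stand with the flange down. The gripper is clear, 17 cm up, with a contact force under 1 N.
- **Bystanders:** the driver looked undisturbed in the last picture. I did not measure the other two trimmers or the bottle at the end, but nothing came near them.

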